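# Find the spacer that fits the labeller's gap

### The arm

A 6-joint arm with a two-finger parallel gripper is mounted at the origin on the work surface. World frame = base frame: x ahead of the robot, y to its left, z up, the work surface at z = 0. Lengths are in mm, angles in rad, forces in N, time in s.
With the tool pointing down it reaches from about 300 to 875 mm from the base axis. Payload 4.2 kg.
Tool frame: the origin (TCP) lies on the centre line of the jaws, within the pads' length; the fingertips stand 19 mm ahead of it and the grasp point (between the pads) is the TCP; x points along the fingers, z is the direction in which the jaws open and shut, and the axes are right-handed (so a half turn about x gives the same grasp; the last joint's range is limited). The gripper opens to 85 mm and grips with 20 to 120 N. Pads are 22 mm wide; open, the fingers measure 114 mm over their backs; the gripper's body (76 mm by 85 mm) begins 54 mm behind the grasp point. The pads swing forward as they close: fully open they stand 13 mm farther back than shut.
Start: joints at [1.285, 0.32, 1.565, -0, 1.257, -0.02], TCP at [151.042, 554.82, 250.338] pointing down, gripper open.
Joint ranges: [-3.11, 3.11], [-0.84, 2.01], [0.21, 2.61], [-1.34, 4.49], [0.05, 2.63], [-2.56, 2.56]. Speed limits (rad/s): [2.57, 2.57, 3.14, 3.14, 3.14, 3.14].

### API

Orientations are given as a unit quaternion [w, x, y, z].
In Python, from plant import manip gives the robot as it stands. The module is installed in compiled form; this text tells all that it offers.
- The arm moves only by the tool move_arm, never from a script. Its argument "increments" is a list of rows, each a list of 7 numbers: the turn, a rotation vector about the tool's x, y, z in units of 6 degrees (1.0 is 6 degrees), then the shift along the tool's x, y, z in units of 30 mm (1.0 is 30 mm), then the finger opening in mm, from 0 to 85.4. A call has 1 to 8 rows; each row shifts and turns the commanded pose from where the row before left it, along the tool's axes as they then stand; what a row does not reach is not made up. A row lasts 1/12 s, in which the tool goes at most 41.7 mm and 7.16 degrees, less where a joint would pass 70% of its speed; a pose out of reach is approached as far as the arm can. A call is refused whole if a number of a shift passes 1 or a number of a turn 1, either way. A call with a gripper value outside its range is refused whole. The fingers move at their own pace and stop on an object; "grip_force" is the grip in N (left out, the last holds). Time passes only in rows, so rows that do not move let the fingers close. It gives the time, the measured TCP pose, the force and the opening at its end, in the units of the state.
- manip.observe(): the state, without advancing time (a new reading comes with each control period).
- manip.grab_frame(name): name is "side" or "top"; returns a dict with "color" (480x640x3 uint8, red, green, blue), "fx", "fy", "cx", "cy" (pixels), "k1" (the pictures are not rectified: a ray, as slopes to the right and down, at radius r is drawn at 1 + k1 r^2 times it, then the intrinsics apply), "xyz" and "attitude" of the camera in the world. Camera axes: x right, y down, z forward; pixel columns grow to the right and rows downward; lengths in mm; the calibration is good to about 2 mm. A picture is of the moment at which its call begins. There is no depth.
- manip.hand_in(): hands the job in, once; it reports no verdict.
The state is a dict: "time": time; "qpos": joint angles; "joint_vel": joint speeds; "effort": joint torques, N m; "tcp_pos": TCP position; "tool_rot": TCP orientation; "contact_force": force on the tool from outside, world axes, zero at the start; "wrist_torque": the same for the moment, N m; "gripper_width": opening from 0.0 (shut) to 1.0 (fully open).
Only numpy, scipy, OpenCV 4.12 (cv2) and the standard library are available. Lean on these libraries where they do the work, as an engineer would, in place of code of your own. Each camera call takes 0.05 s, during which the arm holds its last target.

### The job

The gap beside the size block on the bottle labeller has to be packed with the spacer that fits it: try the spacers from the tray, with a light push only and never forcing one, until you have the thickest one that slides in. Leave that one fully home on the floor of the gap, upright and between the walls, with the other two spacers in the tray, and leave the bottles, jar and label roll alone.

Things in the scene. Friction and masses are not known exactly. Their poses are not given: they have to be found in the camera images.
- labeller: bench-top bottle labeller, fixed: aluminium deck 400 x 250 mm, top 30 mm above the table; rollers and label reel at its far end. Origin at table level, straight below the middle of the fixed face of the gap (near the robot-side end); x points along the gap to the rollers, y across the gap, z up. Never press on it or its blocks with more than 40 N.
- gap_edge (a point): middle of the top edge of the gap's fixed face, at labeller (0, 0, 70 mm), same axes. The gap is open above and at both ends, between two upright walls 64 mm long in x (-32 to 32), 40 mm high, tops 70 mm above the table: the fixed steel wall fills y -26 to 0, its flat face at y = 0; the gap lies on the +y side. Both inner top edges are rounded by 2 mm.
- gap_floor (a point): point on the deck, the floor of the gap, below gap_edge (labeller z = 30 mm). The gap reaches from y = 0 to the face of the bolted grey plastic size block at y = G. G is NOT known beforehand: about 1 mm wider than one of the three spacers (14, 17, 20 mm), any of them. The block's back is at y = 45 mm, a dark rail behind it to y = 57.5, no higher.
- parked (a point): middle of a clear stretch of deck top at labeller (110, 0, 30 mm): two more grey blocks like the bolted one are parked beside it (x 78 to 142, y 5 to 105 mm, 40 mm high) and play no part. Other low thing: a switch box with a red spot at x -45 to -15, y 90 to 135 mm, 30 mm high.
- catch (a joint): brass spring catch, 16 mm wide, in the middle of the fixed face: how far it is pushed back into the wall (m). 0 = free: its nose is 4.5 mm proud into the gap 23 to 34 mm below the walls' tops, with a 24 degree ramp on the 12 mm above; a spacer slides down it with 2 to 5 N. It holds the spacer on the size block: about 3.3 mm with the right spacer home, below 1 mm with a thinner one.
- tray: black low tray, fixed, 130 (x) x 250 (y) mm, rim 14 mm high, wall 4 mm, floor 4 mm above the table; origin at the centre of its underside. The three spacers stand in it in a row along its y, 75 mm apart, in any order.
- spacer14_center (a point): centre of the blue spacer (one dot on top), a plastic slab 14 mm thick (its y), 40 mm wide (its x), 76 mm tall (its z, up), about 150 g; lower long edges rounded by 2 mm. Stands upright in the tray at first. Only its top 36 mm stay above the walls when it is home, so hold it there.
- spacer17_center (a point): centre of the yellow spacer (two dots on top), a plastic slab 17 mm thick (its y), 40 mm wide (its x), 76 mm tall (its z, up), about 165 g; lower long edges rounded by 2 mm. Stands upright in the tray at first. Only its top 36 mm stay above the walls when it is home, so hold it there.
- spacer20_center (a point): centre of the red spacer (three dots on top), a plastic slab 20 mm thick (its y), 40 mm wide (its x), 76 mm tall (its z, up), about 180 g; lower long edges rounded by 2 mm. Stands upright in the tray at first. Only its top 36 mm stay above the walls when it is home, so hold it there.
- bottle1_mid (a point): bystander: white bottle, 50 mm wide, 90 mm tall; point at its centre. Leave it alone.
- bottle2_mid (a point): bystander: white bottle, 50 mm wide, 90 mm tall; point at its centre. Leave it alone.
- bottle3_mid (a point): bystander: small bottle with orange cap, 44 mm wide, 75 mm tall; point at its centre. Leave it alone.
- bottle4_mid (a point): bystander: small white bottle standing on the labeller's deck, 40 mm wide, 65 mm tall; point at its centre. Leave it alone.
- jar_mid (a point): bystander: big glass jar, 84 mm wide, 130 mm tall; point at its centre. Leave it alone.
- label_roll_mid (a point): bystander: spare roll of labels lying flat, 90 mm wide, 50 mm tall; point at its centre. Leave it alone.
There are look-alikes about, which are no part of the job. Of the things shaped like the part that bears spacer14_center, the blue one is meant.

How it is judged (in metres and radians):
On the way:
1. the spacer that fits is fully home in the gap, let go, and pushes the spring catch back (((x of spacer14_center in the frame of labeller between -0.012 and 0.012 m and y of spacer14_center in the frame of labeller between 0.006 and 0.011 m and z of spacer14_center in the frame of labeller between 0.06 and 0.0705 m and angle between spacer14_center's own z axis and vertical below 0.05 rad and angle between the x axis of spacer14_center and the x axis of labeller, either way round below 0.05 rad and value of joint catch above 0.0022 m and contact force between the fingers and spacer14 below 0.2 N) or (x of spacer17_center in the frame of labeller between -0.012 and 0.012 m and y of spacer17_center in the frame of labeller between 0.0075 and 0.0125 m and z of spacer17_center in the frame of labeller between 0.06 and 0.0705 m and angle between spacer17_center's own z axis and vertical below 0.05 rad and angle between the x axis of spacer17_center and the x axis of labeller, either way round below 0.05 rad and value of joint catch above 0.0022 m and contact force between the fingers and spacer17 below 0.2 N) or (x of spacer20_center in the frame of labeller between -0.012 and 0.012 m and y of spacer20_center in the frame of labeller between 0.009 and 0.014 m and z of spacer20_center in the frame of labeller between 0.06 and 0.0705 m and angle between spacer20_center's own z axis and vertical below 0.05 rad and angle between the x axis of spacer20_center and the x axis of labeller, either way round below 0.05 rad and value of joint catch above 0.0022 m and contact force between the fingers and spacer20 below 0.2 N))), for 0.2 s.
At the end, for the whole second after the job is handed in: the thickest spacer that goes in stands on the gap's floor (within 2.5 mm), upright and in line within 0.05 rad, within 12 mm of the walls' middle lengthwise, the catch pushed back over 2.2 mm; the other two spacers lie or stand in the tray; all at rest (((x of spacer14_center in the frame of labeller between -0.012 and 0.012 m and y of spacer14_center in the frame of labeller between 0.006 and 0.011 m and z of spacer14_center in the frame of labeller between 0.06 and 0.0705 m and angle between spacer14_center's own z axis and vertical below 0.05 rad and angle between the x axis of spacer14_center and the x axis of labeller, either way round below 0.05 rad and value of joint catch above 0.0022 m and linear speed of each of spacer14, spacer17, spacer20 below 0.02 m/s and x of spacer17_center in the frame of tray between -0.06 and 0.06 m and y of spacer17_center in the frame of tray between -0.12 and 0.12 m and z of spacer17_center in the frame of tray between 0 and 0.05 m and x of spacer20_center in the frame of tray between -0.06 and 0.06 m and y of spacer20_center in the frame of tray between -0.12 and 0.12 m and z of spacer20_center in the frame of tray between 0 and 0.05 m) or (x of spacer17_center in the frame of labeller between -0.012 and 0.012 m and y of spacer17_center in the frame of labeller between 0.0075 and 0.0125 m and z of spacer17_center in the frame of labeller between 0.06 and 0.0705 m and angle between spacer17_center's own z axis and vertical below 0.05 rad and angle between the x axis of spacer17_center and the x axis of labeller, either way round below 0.05 rad and value of joint catch above 0.0022 m and linear speed of each of spacer17, spacer14, spacer20 below 0.02 m/s and x of spacer14_center in the frame of tray between -0.06 and 0.06 m and y of spacer14_center in the frame of tray between -0.12 and 0.12 m and z of spacer14_center in the frame of tray between 0 and 0.05 m and x of spacer20_center in the frame of tray between -0.06 and 0.06 m and y of spacer20_center in the frame of tray between -0.12 and 0.12 m and z of spacer20_center in the frame of tray between 0 and 0.05 m) or (x of spacer20_center in the frame of labeller between -0.012 and 0.012 m and y of spacer20_center in the frame of labeller between 0.009 and 0.014 m and z of spacer20_center in the frame of labeller between 0.06 and 0.0705 m and angle between spacer20_center's own z axis and vertical below 0.05 rad and angle between the x axis of spacer20_center and the x axis of labeller, either way round below 0.05 rad and value of joint catch above 0.0022 m and linear speed of each of spacer20, spacer14, spacer17 below 0.02 m/s and x of spacer14_center in the frame of tray between -0.06 and 0.06 m and y of spacer14_center in the frame of tray between -0.12 and 0.12 m and z of spacer14_center in the frame of tray between 0 and 0.05 m and x of spacer17_center in the frame of tray between -0.06 and 0.06 m and y of spacer17_center in the frame of tray between -0.12 and 0.12 m and z of spacer17_center in the frame of tray between 0 and 0.05 m))); the robot touches nothing.
It fails at once if more than 40 N is put on the labeller or on its size block (contact force between any of labeller, block_a, block_b, block_c and anything else above 40 N).
It fails at once if a bottle, the jar or the label roll is moved more than 30 mm or tipped over (distance of any of bottle1_mid, bottle2_mid, bottle3_mid, bottle4_mid, jar_mid, label_roll_mid from where it was at the start of the episode above 0.03 m or angle between any of bottle1_mid, bottle2_mid, bottle3_mid, bottle4_mid, jar_mid, label_roll_mid's own z axis and vertical above 0.5 rad).
It also fails if it takes over 72 s, if anything falls off the work surface, if the arm or the gripper's body presses on something with over 40 N, if the wrist force passes 120 N, or if a joint passes its speed limit or range.

## Working session

There is one attempt and no reset: what is moved stays moved. The work goes in short steps, Python scripts to look and compute and a tool call to move; the robot and the scene stay as the last step left them, time stands still between calls to the robot, and variables do not carry over. Pictures are saved under pics/ and viewed, and the job is handed in when it is done.

Besides the shell and the picture viewer there is one more tool, called after "Request:" as a command line: name --pt "numbers of a row" for each row, then --argument value for the rest. move_arm: Moves the arm, as the interface text tells. Its arguments: {"type":"object","properties":{"increments":{"type":"array"},"grip_force":{"type":"number"}},"required":["increments"]}

```bash
mkdir -p pics
python3 - <<'E'
from plant import manip
import cv2
s=manip.observe();print(s)
for n in("side","top"):
    f=manip.grab_frame(n);cv2.imwrite(f"pics/{n}0.png",f["color"][:,:,::-1]);print({k:v for k,v in f.items() if k!="color"})
E
```

```text
{'time': 0.0, 'qpos': array([ 1.28496963e+00,  3.20290871e-01,  1.56564974e+00, -2.95019012e-05,
        1.25740939e+00, -2.00132328e-02]), 'joint_vel': array([-0.00126593, -0.00189347,  0.00227759, -0.00126132,  0.0015    ,
       -0.00247328]), 'effort': array([-9.95864175e-04, -4.15505612e+01, -2.34170580e+01, -4.09303550e-05,
        7.75930588e-03,  2.41560321e-05]), 'tcp_pos': array([150.94135713, 554.38449191, 249.49419399]), 'tool_rot': array([ 0.5613509 , -0.42971023,  0.56234144,  0.42895966]), 'contact_force': array([-0.51341795,  0.09569485, -0.3031795 ]), 'wrist_torque': array([-0.00420762,  0.00750649, -0.0367434 ]), 'gripper_width': 1.0044641578007156}
{'fx': 539.4114840056587, 'fy': 539.4114840056587, 'cx': 322.0681712791621, 'cy': 240.76673041107856, 'k1': 0.055853755082022484, 'xyz': array([-256.79736935, -787.19955565, 1280.99894486]), 'attitude': array([-0.32948166,  0.85243284, -0.38105398,  0.13999268])}
{'fx': 565.8813265179796, 'fy': 565.8813265179796, 'cx': 316.3670200796968, 'cy': 241.3837285799871, 'k1': 0.04137997881280035, 'xyz': array([ 345.41863757,  -54.83161556, 1434.35853692]), 'attitude': array([-0.05595947,  0.70860534, -0.7018051 ,  0.04708101])}
```

View pics/side0.png

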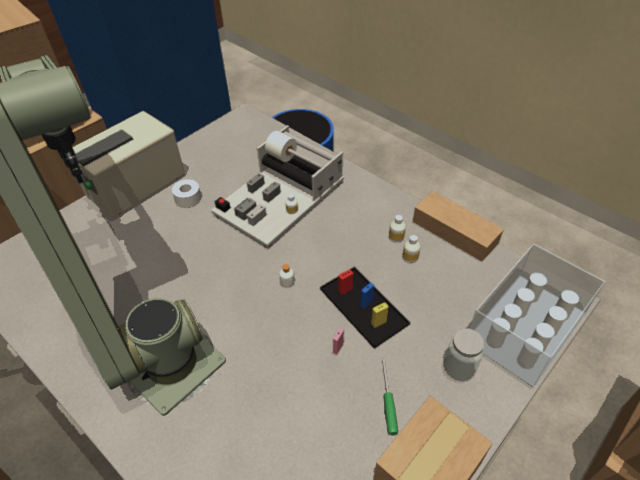

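View pics/top0.png

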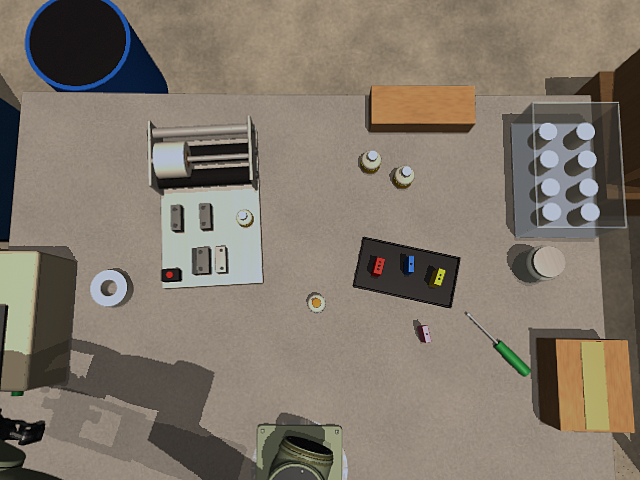

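Run:
```python
import cv2,numpy as np
t=cv2.imread("pics/top0.png");s=cv2.imread("pics/side0.png")
a=cv2.resize(t[180:300,150:280],None,fx=5,fy=5,interpolation=cv2.INTER_CUBIC)
cv2.imwrite("pics/ta.png",a)
cv2.imwrite("pics/tb.png",cv2.resize(t[230:350,345:475],None,fx=5,fy=5,interpolation=cv2.INTER_CUBIC))
cv2.imwrite("pics/sa.png",cv2.resize(s[160:250,205:345],None,fx=5,fy=5,interpolation=cv2.INTER_CUBIC))
cv2.imwrite("pics/sb.png",cv2.resize(s[250:360,310:420],None,fx=5,fy=5,interpolation=cv2.INTER_CUBIC))
```

```text
(no output)
```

View pics/ta.png

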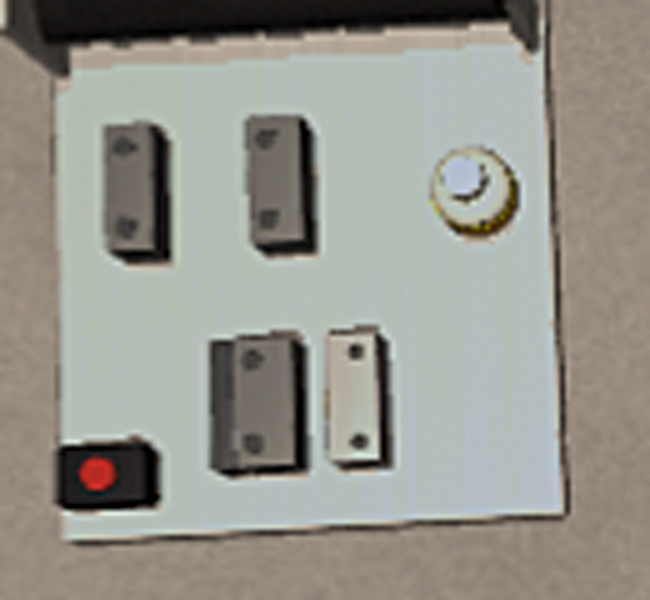

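View pics/tb.png

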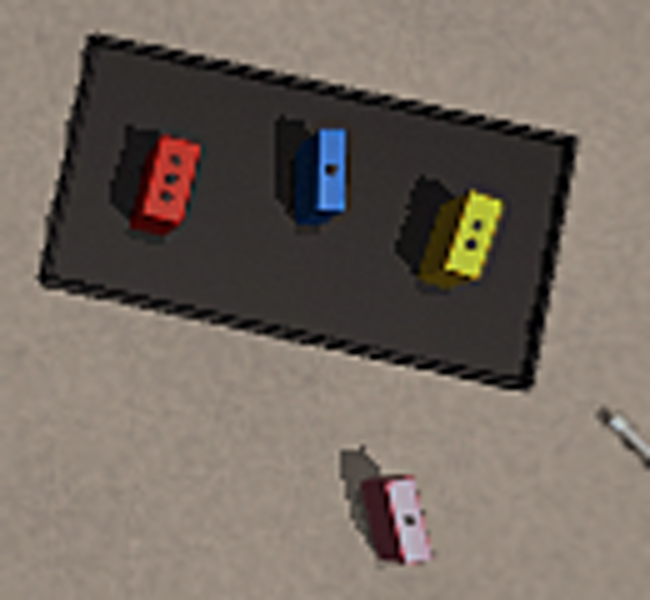

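View pics/sa.png

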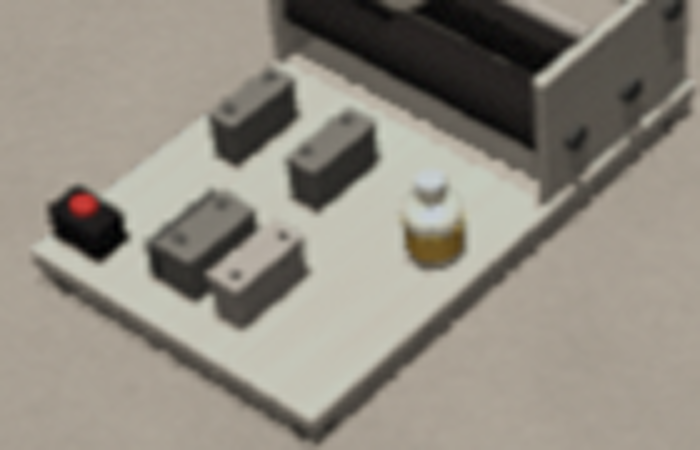

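View pics/sb.png

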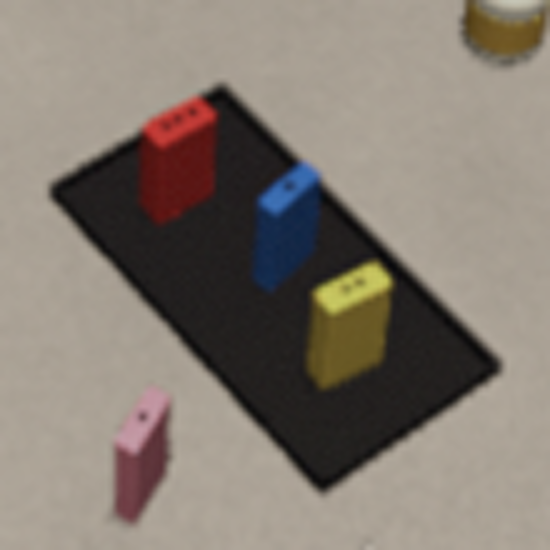

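```bash
cat > h.py <<'E'
import cv2,numpy as np
from scipy.spatial.transform import Rotation as R
def q2R(q): return R.from_quat(np.r_[q[1:],q[0]]).as_matrix()
def ray(f,uv):
    K=np.array([[f["fx"],0,f["cx"]],[0,f["fy"],f["cy"]],[0,0,1]])
    p=cv2.undistortPoints(np.float64(uv).reshape(-1,1,2),K,np.array([f["k1"],0,0,0,0]),None,None,None)[:,0] if False else cv2.undistortPoints(np.float64(uv).reshape(-1,1,2),K,np.array([f["k1"],0,0,0,0.]))[:,0]
    d=np.c_[p,np.ones(len(p))]@q2R(f["attitude"]).T
    return np.array(f["xyz"]),d
def onplane(f,uv,z):
    o,d=ray(f,uv); return o+d*((z-o[2])/d[:,2])[:,None]
def proj(f,P):
    P=np.float64(P).reshape(-1,3); Rm=q2R(f["attitude"])
    K=np.array([[f["fx"],0,f["cx"]],[0,f["fy"],f["cy"]],[0,0,1]])
    rv=cv2.Rodrigues(Rm.T)[0]; tv=-Rm.T@f["xyz"]
    return cv2.projectPoints(P,rv,tv,K,np.array([f["k1"],0,0,0,0.]))[0][:,0]
E
python3 - <<'E'
from h import *; from plant import manip
np.set_printoptions(precision=2,suppress=True,linewidth=250)
import pickle
f=manip.grab_frame("top");s=manip.grab_frame("side");pickle.dump((f,s),open("f0.pkl","wb"))
c=f["color"].astype(int)
for r in (250,256,262,268): print(r,[tuple(c[r,u]) for u in range(188,232)][::1])
for n,g in(("top",f),("side",s)):
  hsv=cv2.cvtColor(g["color"],cv2.COLOR_RGB2HSV).astype(int)
  for name,hc,vmin in(("red",178,0),("blue",108,0),("yel",29,0)):
    dh=np.abs(hsv[...,0]-hc);dh=np.minimum(dh,180-dh)
    m=(dh<10)&(hsv[...,1]>120)&(hsv[...,2]>40)
    win=np.zeros_like(m); 
    if n=="top": win[235:305,355:460]=1
    else: win[260:345,320:410]=1
    m&=win; v=hsv[...,2][m]; print(n,name,m.sum(),np.percentile(v,[5,25,50,75,95]))
E
```

```text
250 [(np.int64(180), np.int64(190), np.int64(181)), (np.int64(181), np.int64(190), np.int64(188)), (np.int64(187), np.int64(197), np.int64(191)), (np.int64(160), np.int64(168), np.int64(160)), (np.int64(60), np.int64(57), np.int64(55)), (np.int64(61), np.int64(59), np.int64(57)), (np.int64(70), np.int64(68), np.int64(65)), (np.int64(61), np.int64(59), np.int64(57)), (np.int64(74), np.int64(70), np.int64(66)), (np.int64(123), np.int64(116), np.int64(109)), (np.int64(107), np.int64(102), np.int64(95)), (np.int64(75), np.int64(74), np.int64(68)), (np.int64(48), np.int64(47), np.int64(44)), (np.int64(80), np.int64(76), np.int64(70)), (np.int64(116), np.int64(111), np.int64(103)), (np.int64(118), np.int64(112), np.int64(103)), (np.int64(116), np.int64(110), np.int64(102)), (np.int64(117), np.int64(110), np.int64(102)), (np.int64(122), np.int64(116), np.int64(108)), (np.int64(118), np.int64(113), np.int64(104)), (np.int64(54), np.int64(51), np.int64(48)), (np.int64(12), np.int64(10), np.int64(9)), (np.int64(26), np.int64(24), np.int64(23)), (np.int64(112), np.int64(117), np.int64(114)), (n
[... 6586 characters left out ...]
56), np.int64(54)), (np.int64(111), np.int64(112), np.int64(105)), (np.int64(196), np.int64(206), np.int64(192)), (np.int64(178), np.int64(174), np.int64(162)), (np.int64(17), np.int64(13), np.int64(14)), (np.int64(41), np.int64(35), np.int64(33)), (np.int64(110), np.int64(112), np.int64(109)), (np.int64(194), np.int64(205), np.int64(202)), (np.int64(183), np.int64(193), np.int64(190)), (np.int64(180), np.int64(190), np.int64(191))]
top red 180 [ 45.   64.  183.5 188.  199. ]
top blue 116 [ 41.75  58.5  195.5  211.   224.  ]
top yel 207 [ 46.6  55.  139.  197.5 209. ]
side red 319 [ 66.9  85.5  91.  119.5 187.1]
side blue 248 [ 59.  70.  72. 106. 174.]
side yel 337 [ 70.  96. 105. 139. 196.]
```

```bash
cat >> h.py <<'E'
def edges(f,axis,fixed,lo,hi,sign,ch=None):
    """subpixel strongest edge of given sign along axis ('u' or 'v') in [lo,hi] for each fixed coord"""
    g=f["color"].astype(float).mean(2) if ch is None else ch
    g=cv2.GaussianBlur(g,(0,0),0.7)
    out=[]
    for k in fixed:
        p=g[k,lo:hi+1] if axis=='u' else g[lo:hi+1,k]
        d=sign*np.diff(p); i=int(np.argmax(d)); o=0
        if 0<i<len(d)-1:
            a,b,c=d[i-1:i+2]; o=.5*(a-c)/(a-2*b+c)
        x=lo+i+.5+o
        out.append((x,k) if axis=='u' else (k,x))
    return np.array(out)
def linefit(P):
    vx,vy,x,y=cv2.fitLine(np.float32(P[:,:2]),cv2.DIST_HUBER,0,.01,.01)[:,0]; 
    return np.array([x,y]),np.array([vx,vy])
E
python3 - <<'E'
from h import *; import pickle
np.set_printoptions(precision=2,suppress=True,linewidth=250)
f,s=pickle.load(open("f0.pkl","rb"))
def show(n,e,z):
    P=onplane(f,e,z); c,v=linefit(P); v=v*np.sign(v[np.argmax(abs(v))])
    print(n,"mid",c,"ang deg",np.degrees(np.arctan2(v[1],v[0])),"resid",np.abs((P[:,:2]-c)@[-v[1],v[0]]).max(), 'px',e[0],e[-1])
    return c,v
show("deck right",edges(f,'u',range(195,278),255,272,-1),30)
show("deck left",edges(f,'u',range(200,262),155,170,1),30)
show("deck near",edges(f,'v',range(185,258),278,295,-1),30)
show("wall right",edges(f,'u',range(249,270),222,231,-1),70)
show("wall left R-B",edges(f,'u',range(249,270),211,220,1,f["color"][...,0].astype(float)-f["color"][...,2]),70)
show("block right",edges(f,'u',range(250,272),203,212,-1),70)
show("block left",edges(f,'u',range(250,272),193,200,1),70)
show("rail left",edges(f,'u',range(250,272),187,194,-1),70)
show("wall near",edges(f,'v',range(218,226),265,278,-1),70)
show("wall far",edges(f,'v',range(217,226),238,250,1,f["color"][...,0].astype(float)-f["color"][...,2]),70)
show("block near",edges(f,'v',range(198,207),265,278,-1),70)
show("block far",edges(f,'v',range(198,208),240,252,-1),70)
E
```

```text
deck right mid [564.45 105.66] ang deg 3.8093495 resid 0.6378760912812902 px [258.28 195.  ] [262.03 277.  ]
deck left mid [593.75 355.62] ang deg 4.081438 resid 0.8307605180399963 px [160.74 200.  ] [161.78 261.  ]
deck near mid [441.8  199.52] ang deg 93.846245 resid 0.7336793019862278 px [185.   286.34] [257.   282.31]
wall right mid [501.1  184.84] ang deg 4.7067246 resid 0.5000206825114613 px [224.54 249.  ] [225.39 269.  ]
wall left R-B mid [500.39 210.27] ang deg 2.6807046 resid 0.7470489241428888 px [214.57 249.  ] [214.83 269.  ]
block right mid [496.36 225.35] ang deg 3.1782033 resid 0.8369222119664365 px [207.7 250. ] [208.35 271.  ]
block left mid [497.33 254.41] ang deg 2.6993718 resid 2.2001580309395097 px [196.25 250.  ] [197.23 271.  ]
rail left mid [494.3  265.95] ang deg 2.838523 resid 0.21320210539737466 px [191.38 250.  ] [191.46 271.  ]
wall near mid [470.28 192.22] ang deg 91.867836 resid 0.1371818407270207 px [218.   271.45] [225.   271.29]
wall far mid [535.   195.72] ang deg 101.52356 resid 1.0506655073022346 px [217.   245.62] [225.   244.42]
block near mid [467.46 239.28] ang deg 92.333786 resid 0.12505698910768961 px [198.  272.6] [206.   272.31]
block far mid [531.87 240.66] ang deg 97.55431 resid 0.6259858520383172 px [198.   246.42] [207.   245.56]
```

Run:
```python
from h import *; import pickle
np.set_printoptions(precision=2,suppress=True,linewidth=250)
f,s=pickle.load(open("f0.pkl","rb"))
for n,g,win,vm in(("top",f,(235,305,355,460),130),("side",s,(260,345,320,410),125)):
  hsv=cv2.cvtColor(g["color"],cv2.COLOR_RGB2HSV).astype(int)
  for name,hc in(("red",178),("blue",108),("yel",29)):
    dh=np.abs(hsv[...,0]-hc);dh=np.minimum(dh,180-dh)
    m=(dh<12)&(hsv[...,1]>90)&(hsv[...,2]>vm)
    w=np.zeros_like(m);w[win[0]:win[1],win[2]:win[3]]=1;m&=w
    cs,_=cv2.findContours(m.astype(np.uint8),cv2.RETR_EXTERNAL,cv2.CHAIN_APPROX_NONE); c=max(cs,key=cv2.contourArea)
    k=np.zeros(m.shape,np.uint8);cv2.drawContours(k,[c],-1,1,-1); v,u=np.nonzero(k)
    P=onplane(g,np.c_[u,v],80)[:,:2]; ctr=P.mean(0)
    ev,E=np.linalg.eigh(np.cov(P.T)); a=E[:,1]*np.sign(E[0,1])
    print(n,name,len(u),"px",u.mean(),v.mean(),"ctr",ctr,"long-axis deg",np.degrees(np.arctan2(a[1],a[0])),"dims",np.sqrt(12*ev))
    if n=="top":
        l=edges(g,'u',range(int(v.min())+3,int(v.max())-2),int(u.min())-3,int(u.min())+4,1,hsv[...,2].astype(float)); r=edges(g,'u',range(int(v.min())+3,int(v.max())-2),int(u.max())-3,int(u.max())+5,-1,hsv[...,2].astype(float))
        for e in(l,r):
            c_,v_=linefit(onplane(g,e,80)); print("   edge",c_,np.degrees(np.arctan2(v_[1],v_[0])))
```

```text
top red 129 px 378.90697674418607 265.48837209302326 ctr [ 487.16 -187.42] long-axis deg -14.215379880886253 dims [19.06 39.13]
   edge [ 487.27 -177.22] -15.028389
   edge [ 486.74 -197.01] -15.441275
top blue 80 px 411.0 263.5 ctr [ 492.7  -264.21] long-axis deg -0.957288982639742 dims [11.77 38.73]
   edge [ 492.63 -257.75] -1.8643464
   edge [ 492.75 -270.26] -0.94398034
top yel 112 px 439.2857142857143 276.5357142857143 ctr [ 462.1  -330.95] long-axis deg -19.360240130830366 dims [16.32 39.08]
   edge [ 460.41 -321.96] -19.008087
   edge [ 462.52 -340.15] -18.60675
side red 86 px 345.3139534883721 273.8488372093023 ctr [ 484.26 -186.27] long-axis deg -13.303760738009451 dims [21.87 39.95]
side blue 56 px 367.2142857142857 287.30357142857144 ctr [ 488.35 -262.49] long-axis deg -2.9589823808802427 dims [14.24 38.43]
side yel 90 px 380.1666666666667 307.34444444444443 ctr [ 459.09 -330.62] long-axis deg -19.26712815877646 dims [19.29 40.08]
```

```bash
cat > plan.py <<'E'
from h import *; from plant import manip
np.set_printoptions(precision=3,suppress=True,linewidth=200)
def desired(yawdeg,flip):
    # tool x = -Z ; tool z = +-(thickness dir, world y rotated by yaw)
    a=np.radians(yawdeg); z=np.array([-np.sin(a),np.cos(a),0])*(-1 if flip else 1); x=np.array([0,0,-1.]); y=np.cross(z,x)
    return np.c_[x,y,z]
def go(p,yaw):
    s=manip.observe(); Rm=q2R(s["tool_rot"]); t=s["tcp_pos"]
    best=min((np.linalg.norm(R.from_matrix(Rm.T@desired(yaw,fl)).as_rotvec()),fl) for fl in(0,1))
    rv=R.from_matrix(Rm.T@desired(yaw,best[1])).as_rotvec()
    d=Rm.T@(np.array(p)-t); d2=desired(yaw,best[1]).T@(np.array(p)-t)
    print("t",round(s["time"],2),"tcp",t,"F",s["contact_force"],"w",round(float(s["gripper_width"]),3),"q6",s["qpos"])
    print("turn units",np.degrees(rv)/6,"shift units now-frame",d/30,"target-frame",d2/30,"|d|",np.linalg.norm(d), "rows",np.abs(d/30).max())
import sys
if __name__=="__main__": go([float(v) for v in sys.argv[1:4]],float(sys.argv[4]))
E
python3 -c "
from plan import *
print(q2R(manip.observe()['tool_rot']))"; python3 plan.py 491.5 -264 200 -1.4
```

```text
[[-0.    -0.965  0.263]
 [-0.001  0.263  0.965]
 [-1.    -0.    -0.001]]
t 0.2 tcp [150.964 554.572 249.822] F [ 0.142 -1.081  0.436] w 1.0 q6 [ 1.285  0.32   1.565 -0.     1.257 -0.02 ]
turn units [-2.305 -0.01  -0.001] shift units now-frame [  1.685 -18.12  -23.344] target-frame [  1.661 -12.014 -27.   ] |d| 887.9796042198486 rows 23.343708368194704
```

Request:
move_arm --pt "-0.77 0 0 0 0 0 50" --pt "-0.77 0 0 0 0 0 50" --pt "-0.77 0 0 0 0 0 50" --pt "0 0 0 0 -0.43 -0.96 50" --pt "0 0 0 0 -0.43 -0.96 50" --pt "0 0 0 0 -0.43 -0.96 50" --pt "0 0 0 0 -0.43 -0.96 50" --pt "0 0 0 0 -0.43 -0.96 50"

```text
time: 0.87
tcp_pos: [212.3, 407.8, 250.1]
tool_rot: [0.506, -0.494, 0.506, 0.494]
contact_force: [0.3, 0.4, 1.4]
gripper_width: 0.586
```

Request:
move_arm --pt "0 0 0 0 -0.43 -0.96 50" --pt "0 0 0 0 -0.43 -0.96 50" --pt "0 0 0 0 -0.43 -0.96 50" --pt "0 0 0 0 -0.43 -0.96 50" --pt "0 0 0 0 -0.43 -0.96 50" --pt "0 0 0 0 -0.43 -0.96 50" --pt "0 0 0 0 -0.43 -0.96 50" --pt "0 0 0 0 -0.43 -0.96 50"

```text
time: 1.53
tcp_pos: [309.9, 175.0, 250.4]
tool_rot: [0.506, -0.494, 0.506, 0.494]
contact_force: [1.2, -0.0, -0.9]
gripper_width: 0.586
```

Request:
move_arm --pt "0 0 0 0 -0.43 -0.96 50" --pt "0 0 0 0 -0.43 -0.96 50" --pt "0 0 0 0 -0.43 -0.96 50" --pt "0 0 0 0 -0.43 -0.96 50" --pt "0 0 0 0 -0.43 -0.96 50" --pt "0 0 0 0 -0.43 -0.96 50" --pt "0 0 0 0 -0.43 -0.96 50" --pt "0 0 0 0 -0.43 -0.96 50"

```text
time: 2.2
tcp_pos: [407.6, -57.9, 250.3]
tool_rot: [0.506, -0.494, 0.506, 0.494]
contact_force: [0.5, 0.1, -0.1]
gripper_width: 0.587
```

```bash
python3 plan.py 491.5 -264 150 -1.4
```

```text
t 2.2 tcp [407.566 -57.924 250.322] F [ 0.453  0.119 -0.052] w 0.587 q6 [-0.169  0.059  1.9    0.     1.182 -1.716]
turn units [0.    0.002 0.002] shift units now-frame [ 3.343 -2.964 -6.8  ] target-frame [ 3.344 -2.965 -6.799] |d| 244.08314627441342 rows 6.799549319715539
```

Request:
move_arm --pt "0 0 0 0 -0.42 -0.97 50" --pt "0 0 0 0 -0.42 -0.97 50" --pt "0 0 0 0 -0.42 -0.97 50" --pt "0 0 0 0 -0.42 -0.97 50" --pt "0 0 0 0.5 -0.42 -0.97 50" --pt "0 0 0 0.9 -0.42 -0.97 50" --pt "0 0 0 0.9 -0.42 -0.97 50" --pt "0 0 0 0.9 0 0 50"

```text
time: 2.87
tcp_pos: [493.2, -267.1, 153.1]
tool_rot: [0.507, -0.495, 0.507, 0.491]
contact_force: [0.4, 0.1, 0.9]
gripper_width: 0.587
```

```bash
python3 plan.py 491.5 -264 67 -1.4
python3 - <<'E'
from h import *; from plant import manip
f=manip.grab_frame("side");cv2.imwrite("pics/s1.png",cv2.resize(f["color"][210:350,290:430,::-1],None,fx=4,fy=4,interpolation=cv2.INTER_CUBIC))
f=manip.grab_frame("top");cv2.imwrite("pics/t1.png",cv2.resize(f["color"][200:320,345:475,::-1],None,fx=4,fy=4,interpolation=cv2.INTER_CUBIC))
E
```

```text
t 2.87 tcp [ 493.175 -267.131  153.139] F [0.355 0.055 0.932] w 0.587 q6 [-0.516  0.374  1.744 -0.002  1.018 -2.059]
turn units [-0.022 -0.035  0.038] shift units now-frame [2.871 0.07  0.113] target-frame [2.871 0.058 0.103] |d| 86.21186047209609 rows 2.8706337484091637
```

View pics/s1.png

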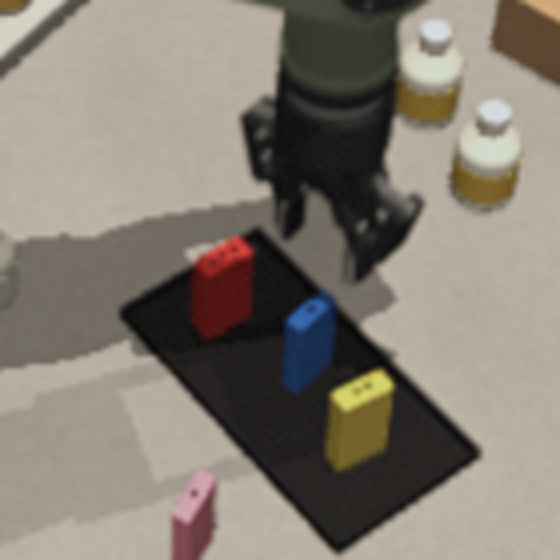

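View pics/t1.png

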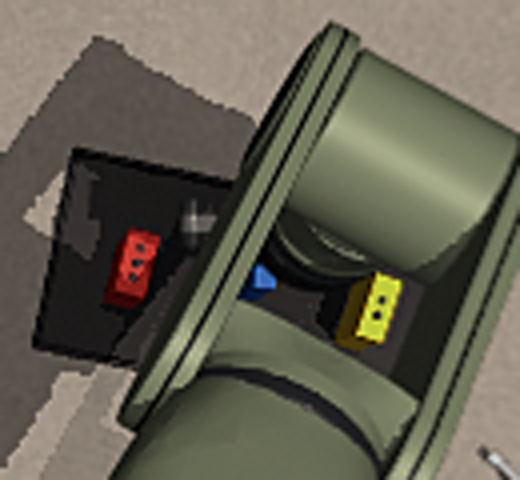

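Candidates in the top view: blue with one dot (411,263), red (379,265), yellow (439,276), and the pink look-alike (425,333). The gap measures about 15 mm, so I choose the blue one. The crop shows it between the open fingers.

Request:
move_arm --pt "0 -0.03 0.03 0 0.06 0.11 50" --pt "0 0 0 0.9 0 0 50" --pt "0 0 0 0.9 0 0 50" --pt "0 0 0 0.7 0 0 50" --pt "0 0 0 0.35 0 0 50" --pt "0 0 0 0 0 0 50"

```text
time: 3.47
tcp_pos: [488.3, -257.3, 68.6]
tool_rot: [0.506, -0.492, 0.506, 0.496]
contact_force: [0.2, -0.1, 0.5]
gripper_width: 0.586
```

```bash
python3 plan.py 491.5 -264 67 -1.4
python3 - <<'E'
from h import *; from plant import manip
f=manip.grab_frame("side");cv2.imwrite("pics/s2.png",cv2.resize(f["color"][230:350,290:430,::-1],None,fx=5,fy=5,interpolation=cv2.INTER_CUBIC))
E
```

```text
t 3.47 tcp [ 488.281 -257.283   68.606] F [ 0.247 -0.11   0.484] w 0.586 q6 [-0.507  0.464  1.854  0.002  0.83  -2.056]
turn units [ 0.015  0.04  -0.045] shift units now-frame [ 0.052 -0.113 -0.222] target-frame [ 0.054 -0.113 -0.221] |d| 7.619503773917221 rows 0.22160120327893187
```

View pics/s2.png

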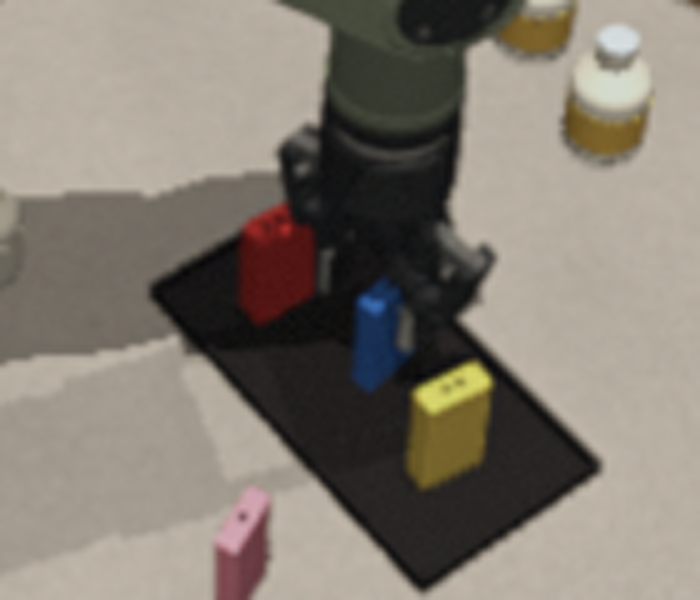

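Request:
move_arm --pt "0 0.04 -0.04 0.05 -0.11 -0.22 50" --pt "0 0 0 0 0 0 50" --pt "0 0 0 0 0 0 50"

```text
time: 3.77
tcp_pos: [493.0, -265.8, 68.8]
tool_rot: [0.506, -0.496, 0.506, 0.492]
contact_force: [-0.8, 0.4, 0.6]
gripper_width: 0.588
```

```bash
python3 plan.py 491.5 -264 67 -1.4
```

```text
t 3.77 tcp [ 492.968 -265.847   68.798] F [-0.766  0.449  0.571] w 0.588 q6 [-0.515  0.47   1.842 -0.     0.825 -2.061]
turn units [ 0.003 -0.024  0.039] shift units now-frame [0.06  0.051 0.061] target-frame [0.06 0.05 0.06] |d| 2.9665534065797172 rows 0.060514465215712174
```

Request:
move_arm --pt "0 0 0 0.06 0 0 50" --pt "0 0 0 0 0 0 50"

```text
time: 3.93
tcp_pos: [491.9, -265.1, 65.7]
tool_rot: [0.506, -0.495, 0.506, 0.493]
contact_force: [0.2, -0.1, -0.2]
gripper_width: 0.58
```

```bash
python3 plan.py 491.5 -264 67 -1.4
```

```text
t 3.93 tcp [ 491.92  -265.148   65.749] F [ 0.153 -0.103 -0.211] w 0.58 q6 [-0.515  0.473  1.846 -0.     0.821 -2.061]
turn units [ 0.003 -0.011  0.014] shift units now-frame [-0.042  0.015  0.038] target-frame [-0.042  0.015  0.038] |d| 1.7493040794429255 rows 0.04177048512545987
```

Request:
move_arm --pt "0 0 0 -0.03 0.01 0.03 20" --pt "0 0 0 0 0 0 0" --pt "0 0 0 0 0 0 0" --pt "0 0 0 0 0 0 0" --pt "0 0 0 0 0 0 0" --pt "0 0 0 0 0 0 0" --grip_force 40

```text
time: 4.43
tcp_pos: [491.8, -264.2, 66.5]
tool_rot: [0.506, -0.495, 0.506, 0.493]
contact_force: [-0.5, -0.5, 1.8]
gripper_width: 0.161
```

```bash
python3 plan.py 491.5 -264 67 -1.4;python3 - <<'E'
from h import *; from plant import manip
f=manip.grab_frame("side");cv2.imwrite("pics/s3.png",cv2.resize(f["color"][230:350,290:430,::-1],None,fx=5,fy=5,interpolation=cv2.INTER_CUBIC))
E
```

```text
t 4.43 tcp [ 491.761 -264.191   66.519] F [-0.482 -0.48   1.824] w 0.161 q6 [-0.513  0.471  1.846 -0.     0.822 -2.06 ]
turn units [ 0.005 -0.01   0.014] shift units now-frame [-0.016  0.009  0.006] target-frame [-0.016  0.009  0.006] |d| 0.5793006481268949 rows 0.01604611035155621
```

View pics/s3.png

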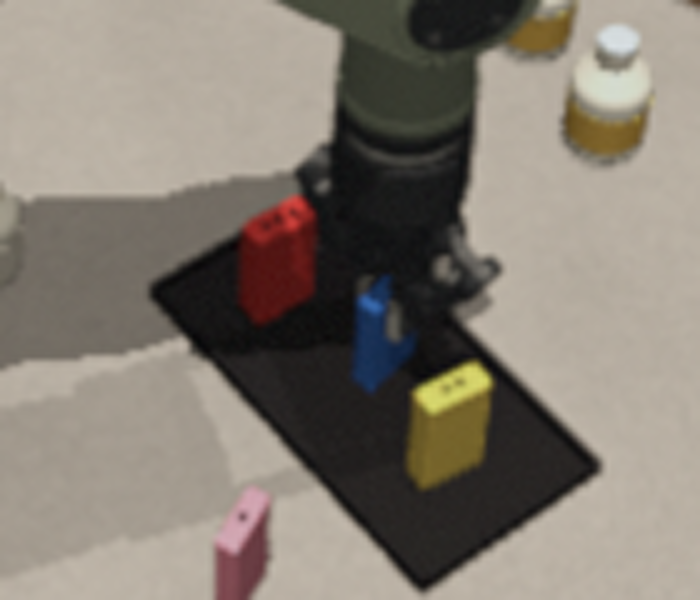

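Request:
move_arm --pt "0 0 0 -0.5 0 0 0" --pt "0 0 0 -0.9 0 0 0" --pt "0 0 0 -0.9 0 0 0" --pt "0 0 0 -0.9 0 0 0" --pt "0 0 0 -0.6 0 0.3 0" --pt "0 0 0 0 0 0.7 0" --pt "0 0 0 0 0 0.9 0" --pt "0 0 0 0 0 0.9 0"

```text
time: 5.15
tcp_pos: [493.1, -179.5, 180.2]
tool_rot: [0.506, -0.494, 0.506, 0.493]
contact_force: [0.9, 0.0, -1.1]
gripper_width: 0.159
```

Request:
move_arm --pt "0 0 0 0 0 0.95 0" --pt "0 0 0 0 0 0.95 0" --pt "0 0 0 0 0 0.95 0" --pt "0 0 0 0 0 0.95 0" --pt "0 0 0 0 0 0.95 0" --pt "0 0 0 0 0 0.95 0" --pt "0 0 0 0 0 0.95 0" --pt "0 0 0 0 0 0.95 0"

```text
time: 5.82
tcp_pos: [498.4, 49.2, 179.7]
tool_rot: [0.506, -0.494, 0.506, 0.494]
contact_force: [-0.8, 0.4, -1.2]
gripper_width: 0.157
```

```bash
python3 plan.py 501 218.1 160 3.85
```

```text
t 5.82 tcp [498.363  49.181 179.663] F [-0.809  0.427 -1.227] w 0.157 q6 [ 0.076  0.263  1.839 -0.001  1.04  -1.47 ]
turn units [-0.871 -0.011  0.001] shift units now-frame [0.649 0.047 5.632] target-frame [ 0.655 -0.466  5.612] |d| 170.08010388077255 rows 5.631841130096344
```

Request:
move_arm --pt "0 0 0 0 0 0.95 0" --pt "0 0 0 0 0 0.95 0" --pt "0 0 0 0 0 0.95 0" --pt "0 0 0 0 0 0.95 0" --pt "-0.44 0 0 0 0.04 0.9 0" --pt "-0.43 0 0 0 0 0.4 0" --pt "0 0 0 0.4 0 0 0" --pt "0 0 0 0 0 0 0"

```text
time: 6.48
tcp_pos: [499.4, 200.8, 165.9]
tool_rot: [0.481, -0.517, 0.484, 0.517]
contact_force: [0.1, -0.5, -1.5]
gripper_width: 0.16
```

Request:
move_arm --pt "0 0 0 0 0 0 0" --pt "0 0 0 0 0 0 0" --pt "0 0 0 0 0 0 0"

```text
time: 6.73
tcp_pos: [501.1, 200.2, 168.3]
tool_rot: [-0.483, 0.517, -0.483, -0.516]
contact_force: [0.7, 0.5, -1.2]
gripper_width: 0.158
```

```bash
python3 plan.py 501 218.1 160 3.85
python3 - <<'E'
from h import *; from plant import manip
f=manip.grab_frame("side");cv2.imwrite("pics/s4.png",cv2.resize(f["color"][140:250,200:340,::-1],None,fx=5,fy=5,interpolation=cv2.INTER_CUBIC))
f=manip.grab_frame("top");cv2.imwrite("pics/t4.png",cv2.resize(f["color"][180:300,150:280,::-1],None,fx=5,fy=5,interpolation=cv2.INTER_CUBIC))
E
```

```text
t 6.73 tcp [501.094 200.165 168.294] F [ 0.688  0.541 -1.247] w 0.158 q6 [ 0.36   0.331  1.77  -0.002  1.04  -1.277]
turn units [-0.009 -0.01   0.014] shift units now-frame [ 0.276 -0.036  0.597] target-frame [ 0.276 -0.037  0.597] |d| 19.76022129952888 rows 0.5970342452978744
```

View pics/s4.png

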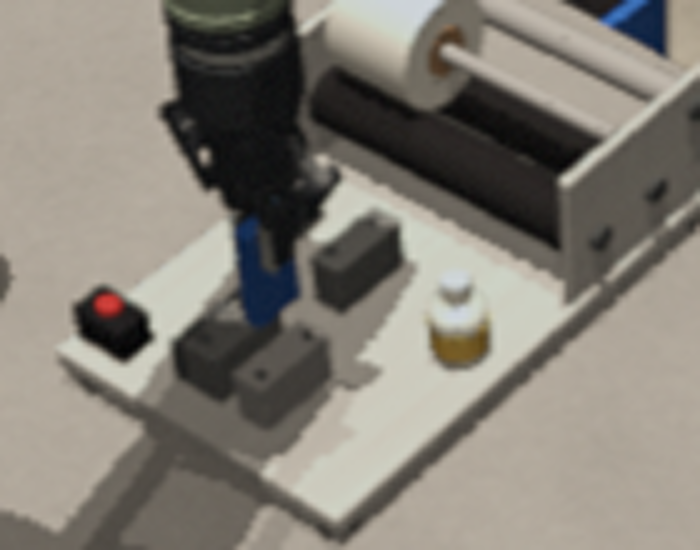

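View pics/t4.png

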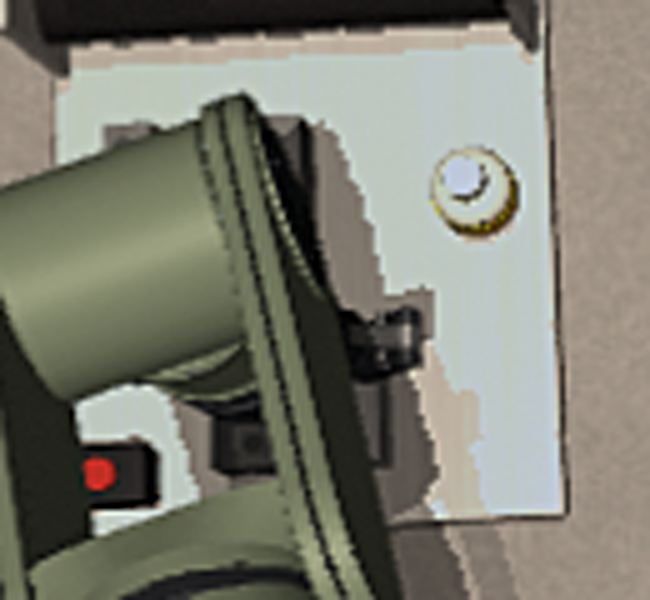

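Request:
move_arm --pt "0 0 0 0.2 -0.03 0.4 0" --pt "0 0 0 0.4 0 0.2 0" --pt "0 0 0 0.32 0 0 0" --pt "0 0 0 0 0 0 0" --pt "0 0 0 0 0 0 0" --pt "0 0 0 0 0 0 0"

```text
time: 7.33
tcp_pos: [500.7, 218.8, 140.4]
tool_rot: [-0.483, 0.517, -0.483, -0.516]
contact_force: [-0.7, -0.2, -0.9]
gripper_width: 0.157
```

```bash
python3 plan.py 501 218.1 140 3.85
python3 - <<'E'
from h import *; from plant import manip
import pickle
f=manip.grab_frame("side");s=manip.observe()
pickle.dump((f,s),open("f5.pkl","wb"))
a=np.radians(3.85);X=np.array([np.cos(a),np.sin(a),0]);Y=np.array([-np.sin(a),np.cos(a),0]);O=np.array([501.5,210.6,0]);Z=np.array([0,0,1])
im=f["color"][:,:,::-1].copy()
k=6;y0,x0=150,225
c=cv2.resize(im[y0:y0+95,x0:x0+110],None,fx=k,fy=k,interpolation=cv2.INTER_CUBIC)
cv2.imwrite("pics/s5raw.png",c); c=c.copy()
def d(poly,col):
    p=proj(f,poly); p=((p-[x0,y0]+.5)*k-.5); cv2.polylines(c,[np.round(p*16).astype(int).reshape(-1,1,2)],True,col,1,cv2.LINE_AA,4)
L=lambda x,y,z:O+X*x+Y*y+Z*z
d([L(-32,-26,70),L(-32,0,70),L(32,0,70),L(32,-26,70)],(0,0,255))
d([L(-32,15,70),L(-32,45,70),L(32,45,70),L(32,15,70)],(0,255,0))
p0=s["tcp_pos"];
d([p0+X*x+Y*y+Z*(-62.5) for x,y in((-20,-7),(-20,7),(20,7),(20,-7))],(255,255,0))
d([p0+X*-20+Y*y+Z*z for y,z in((-7,-62.5),(7,-62.5),(7,13.5),(-7,13.5))],(255,0,255))
cv2.imwrite("pics/s5.png",c)
E
```

```text
t 7.33 tcp [500.737 218.827 140.375] F [-0.716 -0.152 -0.915] w 0.157 q6 [ 0.392  0.369  1.791 -0.002  0.981 -1.245]
turn units [-0.001 -0.01   0.011] shift units now-frame [ 0.013 -0.007 -0.025] target-frame [ 0.013 -0.007 -0.025] |d| 0.8594250031768728 rows 0.024755652413545198
```

View pics/s5.png

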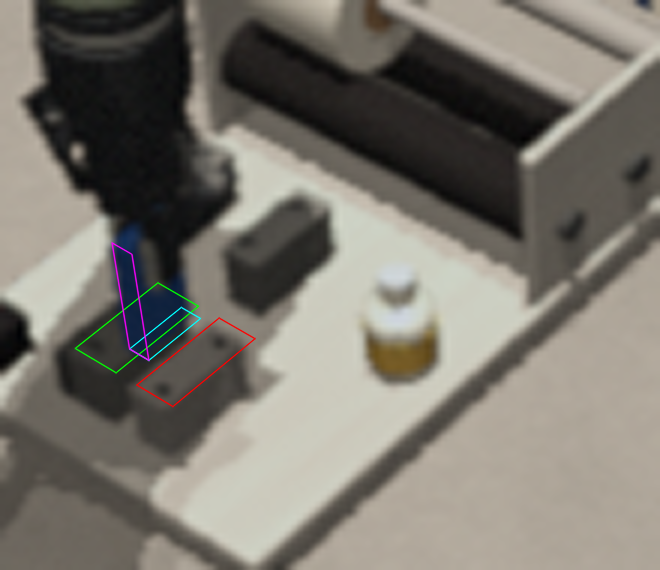

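View pics/s5raw.png

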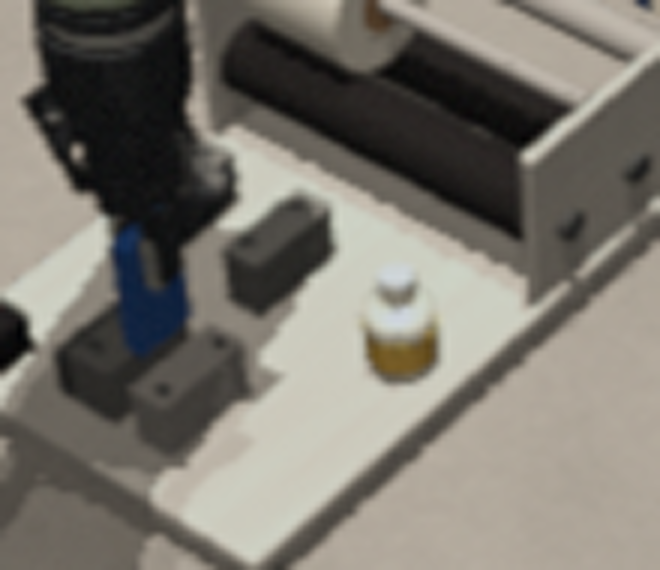

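Request:
move_arm --pt "0 0 0 0.1 0 -0.02 0" --pt "0 0 0 0.1 0 0 0" --pt "0 0 0 0.05 0 0 0" --pt "0 0 0 0.05 0 0 0" --pt "0 0 0 0 0 0 0"

```text
time: 7.8
tcp_pos: [500.4, 218.1, 130.9]
tool_rot: [-0.483, 0.517, -0.483, -0.516]
contact_force: [0.1, 0.1, -1.0]
gripper_width: 0.158
```

Request:
move_arm --pt "0 0 0 0.05 0 0 0" --pt "0 0 0 0.05 0 0 0"

```text
time: 7.97
tcp_pos: [500.7, 218.3, 128.3]
tool_rot: [-0.483, 0.517, -0.483, -0.516]
contact_force: [-0.1, 0.3, -0.9]
gripper_width: 0.158
```

```bash
python3 plan.py 501 218.1 92.5 3.85
```

```text
t 7.97 tcp [500.744 218.252 128.316] F [-0.095  0.25  -0.918] w 0.158 q6 [ 0.391  0.382  1.807 -0.002  0.953 -1.246]
turn units [-0.    -0.009  0.013] shift units now-frame [ 1.194 -0.007 -0.005] target-frame [ 1.194 -0.008 -0.006] |d| 35.817195556078396 rows 1.193879891187888
```

Request:
move_arm --pt "0 0 0 0.05 0 0 0" --pt "0 0 0 0.05 0 0 0" --pt "0 0 0 0.05 0 0 0"

```text
time: 8.22
tcp_pos: [500.6, 218.2, 123.6]
tool_rot: [-0.483, 0.517, -0.483, -0.516]
contact_force: [1.0, -0.0, -1.1]
gripper_width: 0.16
```

Request:
move_arm --pt "0 0 0 0.05 0 0 0" --pt "0 0 0 0.05 0 0 0"

```text
time: 8.38
tcp_pos: [500.6, 218.2, 120.6]
tool_rot: [-0.483, 0.517, -0.483, -0.516]
contact_force: [0.5, 0.8, -1.6]
gripper_width: 0.157
```

Request:
move_arm --pt "0 0 0 -0.04 0 0.03 0" --pt "0 0 0 0 0 0 0"

```text
time: 8.55
tcp_pos: [500.3, 218.8, 121.9]
tool_rot: [-0.482, 0.517, -0.483, -0.516]
contact_force: [-0.8, -2.1, -1.6]
gripper_width: 0.154
```

Request:
move_arm --pt "0 0 0 0 0 0.03 0" --pt "0 0 0 0 0 0 0"

```text
time: 8.72
tcp_pos: [500.3, 219.0, 121.9]
tool_rot: [-0.482, 0.518, -0.483, -0.516]
contact_force: [0.7, -5.0, -1.0]
gripper_width: 0.157
```

Request:
move_arm --pt "0 0 0 0 0 -0.06 0" --pt "0 0 0 0 0 -0.03 0" --pt "0 0 0 0 0 0 0"

```text
time: 8.97
tcp_pos: [501.0, 217.7, 122.2]
tool_rot: [-0.484, 0.517, -0.483, -0.516]
contact_force: [-0.4, -0.5, -1.8]
gripper_width: 0.151
```

Request:
move_arm --pt "0 0 0 0 0 -0.03 0" --pt "0 0 0 0 0 0 0"

```text
time: 9.13
tcp_pos: [501.0, 217.3, 122.2]
tool_rot: [-0.484, 0.517, -0.482, -0.516]
contact_force: [-0.2, 2.8, -0.7]
gripper_width: 0.158
```

Contact occurs at about y = 218.6 and y = 217.5. That leaves about 1 mm of play, so the gap is about 15 mm and blue is the right spacer. I'll recentre and continue down.

Request:
move_arm --pt "0 0 0 0 0 0.06 0" --pt "0 0 0 0.05 0 0 0" --pt "0 0 0 0.05 0 0 0" --pt "0 0 0 0.05 0 0 0"

```text
time: 9.47
tcp_pos: [500.5, 218.1, 117.2]
tool_rot: [-0.483, 0.517, -0.483, -0.516]
contact_force: [-0.3, 0.4, -0.3]
gripper_width: 0.157
```

Request:
move_arm --pt "0 0 0 0.05 0 0 0" --pt "0 0 0 0.05 0 0 0" --pt "0 0 0 0.05 0 0 0"

```text
time: 9.72
tcp_pos: [500.7, 218.4, 112.9]
tool_rot: [-0.483, 0.517, -0.483, -0.516]
contact_force: [-0.6, 0.3, -0.4]
gripper_width: 0.153
```

Request:
move_arm --pt "0 0 0 0.05 0 0 0" --pt "0 0 0 0.05 0 0 0" --pt "0 0 0 0.05 0 0 0"

```text
time: 9.97
tcp_pos: [500.9, 218.5, 108.6]
tool_rot: [-0.483, 0.517, -0.483, -0.516]
contact_force: [-0.0, 0.8, 2.0]
gripper_width: 0.155
```

Request:
move_arm --pt "0 0 0 0.05 0 0 0" --pt "0 0 0 0.05 0 0 0" --pt "0 0 0 0.05 0 0 0"

```text
time: 10.22
tcp_pos: [500.6, 218.3, 103.8]
tool_rot: [-0.483, 0.517, -0.483, -0.516]
contact_force: [0.0, 1.8, -0.7]
gripper_width: 0.152
```

Request:
move_arm --pt "0 0 0 0.05 0 0 0" --pt "0 0 0 0.05 0 0 0"

```text
time: 10.38
tcp_pos: [500.6, 218.2, 100.7]
tool_rot: [-0.483, 0.517, -0.483, -0.516]
contact_force: [-0.3, 1.8, -0.5]
gripper_width: 0.157
```

Request:
move_arm --pt "0 0 0 0.05 0 0 0" --pt "0 0 0 0.05 0 0 0"

```text
time: 10.55
tcp_pos: [500.6, 218.2, 97.8]
tool_rot: [-0.483, 0.517, -0.483, -0.516]
contact_force: [-0.6, 0.9, 0.2]
gripper_width: 0.155
```

Request:
move_arm --pt "0 0 0 0.05 0 0 0" --pt "0 0 0 0.05 0 0 0" --pt "0 0 0 0 0 0 0"

```text
time: 10.8
tcp_pos: [500.6, 218.1, 94.6]
tool_rot: [-0.483, 0.517, -0.483, -0.516]
contact_force: [0.1, 1.6, -2.0]
gripper_width: 0.159
```

Request:
move_arm --pt "0 0 0 0.03 0 0 0" --pt "0 0 0 0.03 0 0 0"

```text
time: 10.97
tcp_pos: [500.7, 218.2, 93.2]
tool_rot: [-0.483, 0.517, -0.483, -0.516]
contact_force: [-0.4, 1.9, -0.2]
gripper_width: 0.158
```

Request:
move_arm --pt "0 0 0 0.03 0 0 0" --pt "0 0 0 0 0 0 0"

```text
time: 11.13
tcp_pos: [500.7, 218.2, 92.5]
tool_rot: [-0.483, 0.517, -0.483, -0.516]
contact_force: [-0.5, 1.6, 1.0]
gripper_width: 0.158
```

Request:
move_arm --pt "0 0 0 0.03 0 0 0" --pt "0 0 0 0 0 0 0"

```text
time: 11.3
tcp_pos: [500.8, 218.2, 92.5]
tool_rot: [-0.483, 0.517, -0.483, -0.516]
contact_force: [-3.0, 0.7, 7.8]
gripper_width: 0.161
```

Floor contact felt at 7.8 N with TCP z = 92.5, as predicted. I'll release the push and open.

Request:
move_arm --pt "0 0 0 -0.03 0 0 0" --pt "0 0 0 0 0 0 18" --pt "0 0 0 0 0 0 22" --pt "0 0 0 0 0 0 30" --pt "0 0 0 0 0 0 40" --pt "0 0 0 0 0 0 40" --pt "0 0 0 -0.3 0 0 40" --pt "0 0 0 -0.7 0 0 40"

```text
time: 11.97
tcp_pos: [498.9, 217.5, 120.6]
tool_rot: [0.481, -0.516, 0.485, 0.517]
contact_force: [0.4, 0.6, -0.0]
gripper_width: 0.467
```

Request:
move_arm --pt "0 0 0 -0.9 0 0 40" --pt "0 0 0 -0.9 0 0 40" --pt "0 0 0 -0.9 0 0 40" --pt "0 0 0 -0.9 0 -0.9 40" --pt "0 0 0 0 0 -0.95 40" --pt "0 0 0 0 0 -0.95 40" --pt "0 0 0 0 0 -0.95 40" --pt "0 0 0 0 0 -0.95 40"

```text
time: 12.63
tcp_pos: [509.9, 76.4, 231.4]
tool_rot: [-0.483, 0.517, -0.482, -0.516]
contact_force: [1.0, -0.3, -0.4]
gripper_width: 0.468
```

Request:
move_arm --pt "0 0 0 0 0 -0.95 40" --pt "0 0 0 0 0 -0.95 40" --pt "0 0 0 0 0 -0.95 40" --pt "0 0 0 0 0 -0.95 40" --pt "0 0 0 0 0 0 40"

```text
time: 13.05
tcp_pos: [517.9, -40.2, 231.3]
tool_rot: [-0.484, 0.517, -0.484, -0.514]
contact_force: [-1.3, -0.2, 0.5]
gripper_width: 0.469
```

Run:
```python
from h import *; from plant import manip
np.set_printoptions(precision=2,suppress=True,linewidth=200)
f=manip.grab_frame("side");cv2.imwrite("pics/s6.png",cv2.resize(f["color"][140:250,200:340,::-1],None,fx=5,fy=5,interpolation=cv2.INTER_CUBIC))
g=manip.grab_frame("top");cv2.imwrite("pics/t6.png",cv2.resize(g["color"][180:300,150:280,::-1],None,fx=5,fy=5,interpolation=cv2.INTER_CUBIC))
cv2.imwrite("pics/t6full.png",g["color"][:,:,::-1])
hsv=cv2.cvtColor(g["color"],cv2.COLOR_RGB2HSV).astype(int)
m=(abs(hsv[...,0]-108)<12)&(hsv[...,1]>90)&(hsv[...,2]>120);m[:240]=0;m[280:]=0;m[:,:190]=0;m[:,235:]=0
v,u=np.nonzero(m);P=onplane(g,np.c_[u,v],106)[:,:2]
a=np.radians(3.85);X=np.array([np.cos(a),np.sin(a)]);Y=np.array([-np.sin(a),np.cos(a)])
Q=(P-[501.5,210.6])@np.c_[X,Y]; ev,E=np.linalg.eigh(np.cov(Q.T));print(len(u),"labeller xy",Q.mean(0),"dims",np.sqrt(12*ev),"yaw rel",np.degrees(np.arctan(E[1,1]/E[0,1])))
```

```text
87 labeller xy [0.27 7.39] dims [13.48 38.48] yaw rel 1.344243571270722
```

View pics/s6.png

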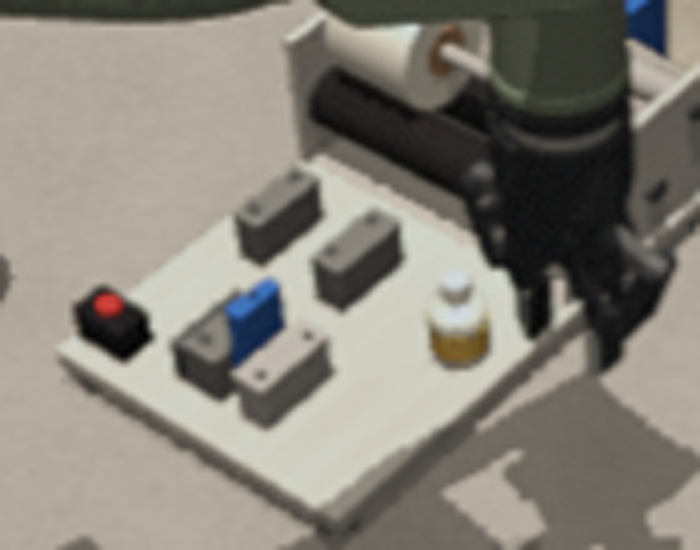

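View pics/t6.png

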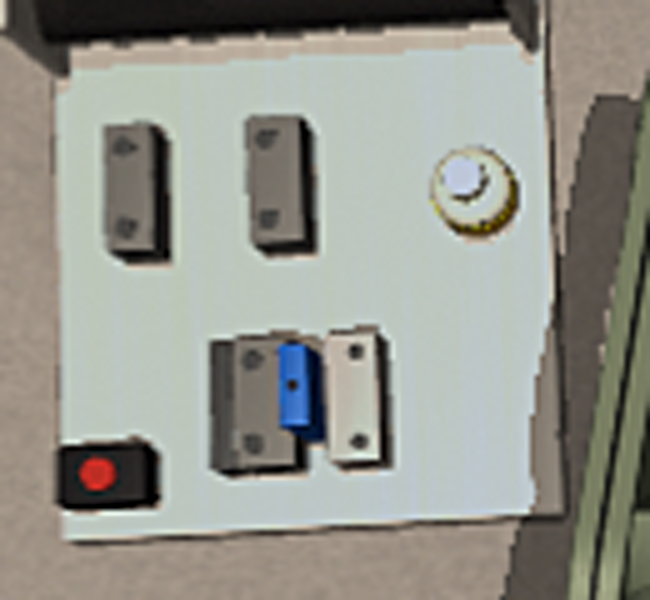

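View pics/t6full.png

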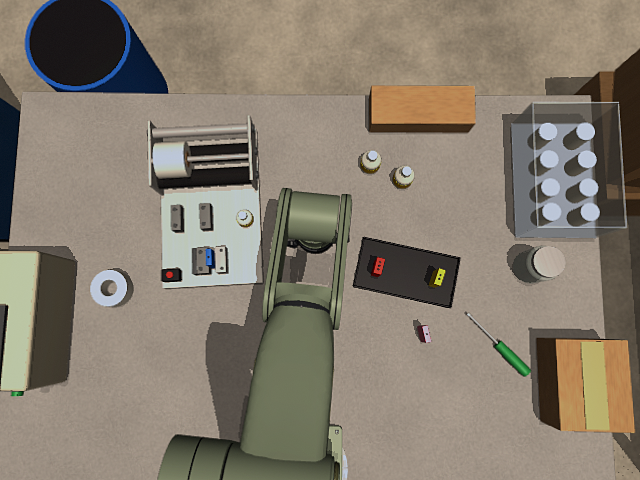

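Run:
```python
from plant import manip
print(manip.observe()["joint_vel"]); print(manip.hand_in())
```

```text
[ 0.03496133  0.00038158  0.00698636  0.0089657  -0.00194738  0.00249244]
the job is handed in; nothing more can be done
None
```

I packed the gap with the blue 14 mm spacer and handed the job in after about 13 s of the 72 s. The red and yellow spacers stayed in the tray, and the bottles, jar and label roll were not touched.

**Choice of spacer:** The top picture put the gap at about 15 mm. Partway in, blue had about 1 mm of side play, touching at y ≈ 217.5 and 218.6 with pushes of 3 to 5 N. That matches the fit described, so the 17 mm spacer would not go in and I did not try it or the 20 mm one.

**Seating:** The spacer slid past the catch with about 2 N and met the floor with about 8 N, at the height I had predicted. I eased the push off before opening the fingers.

**Last checks:**
- **Position:** The final pictures show blue upright between the walls, at about (0.3, 7.4) mm in the labeller's axes.
- **Angle:** It reads 1.3 degrees off line. That is within the 0.05 rad (2.9 degrees) limit, and most of it is probably coarse pixels.
- **Catch:** I could not read the catch travel directly. I inferred it from the fit: 14 + 4.5 − 15 ≈ 3.5 mm, or about 3.3 mm by your description.
- **Disagreement:** The side camera was about 1.2 pixels off the top-camera estimate. It was the same for the walls and the spacer, so it did not affect the alignment.

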